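# Move a fuse between two push-push holders

### The job

Press the fuse that is locked down in the grey holder so that its carrier releases and rises, take the fuse out and stand it in the raised carrier of the blue holder, then press it down there until it locks. Press each time until you feel the solid stop but do not force it, leave the emptied grey carrier up, and leave the other things on the bench alone.

Things in the scene. Friction and masses are not known exactly. Their poses are not given: they have to be found in the camera images.
- fuse_mid (a point): Centre of the loose fuse: an upright cylinder 32 mm across, 60 mm tall, white ceramic with a red band and copper end caps; its flat top is 30 mm above this point. 77 to 143 g. z is its axis. It starts standing in the grey holder's carrier. Press on the middle of its top with shut fingers; 36 mm of it stand above the carrier's rim and can be gripped once the carrier is raised.
- seat_a (a point): Centre of the inner floor of the grey holder's carrier, where the fuse's foot rests. The carrier is a brass cup, inner diameter 37 mm, wall 4 mm, 24 mm deep, that slides up and down in a fixed grey box 92 mm square, 58 mm tall, with a black top and steel feet reaching 64 mm from its middle. Raised, this point is 53 mm and the rim 77 mm above the bench.
- seat_b (a point): The same point of the blue holder, which has the same sizes and mechanism; its carrier is empty and raised at the start.
- carrier_a (a joint): Depth of the grey carrier, m: 0 raised, about 0.012 locked (its start). Push-push: pressed to its stop and let go, a raised carrier locks, a locked one rises. The stop lies anywhere from 0.020 to 0.031, unmarked, different in each holder; the latch changes over only in the last 2 mm before it; after a shorter press, press again. It resists with 2 to 7 N; at the stop the force climbs steeply.
- carrier_b (a joint): The same for the blue holder's carrier, which starts at 0 (raised), empty; its stop depth is its own. Either carrier is damaged by a push of more than 40 N, through the fuse or directly: press slowly and stop well below that.
- contactor: Bystander: black contactor with brass terminals, 55 x 45 mm and 66 mm tall, standing loose on the bench; origin at the centre of its underside.
- screwdriver: Bystander: screwdriver, 170 mm long, lying loose on the bench.
- spool: Bystander: small plywood spool with green winding, 64 mm across and 46 mm tall, standing loose; origin at the centre of its underside.

How it is judged:
By the outcome, as a careful person would: the job done as asked, in the order asked, and still so for the second after the job is handed in, with the robot touching nothing.
It also fails if it takes over 64 s, if anything falls off the work surface, if the arm or the gripper's body presses on something with over 40 N, if the wrist force passes 120 N, or if a joint passes its speed limit or range.

### The arm

A 6-joint arm with a two-finger parallel gripper is mounted at the origin on the work surface. World frame = base frame: x ahead of the robot, y to its left, z up, the work surface at z = 0. Lengths are in m, angles in degrees, forces in N, time in s.
With the tool pointing down it reaches from about 0.375 to 0.975 m from the base axis. Payload 3.8 kg.
Tool frame: the origin (TCP) lies on the centre line of the jaws, within the pads' length; the fingertips stand 19 mm ahead of it and the grasp point (between the pads) is the TCP; z points along the fingers, y is the line along which they close (so a half turn about z gives the same grasp; the last joint's range is limited). The gripper opens to 88 mm and grips with 3 to 60 N. Pads are 18 mm wide; open, the fingers measure 123 mm over their backs; the gripper's body (75 mm by 187 mm) begins 45 mm behind the grasp point.
Start: joints at [66.87, 15.12, 91.902, -0, 72.978, -2.114], TCP at [0.242, 0.63, 0.234] pointing down, gripper open.
Joint ranges: [-150.88, 150.88], [-54.13, 125.18], [17.81, 147.31], [-75.09, 255.09], [0, 152.58], [-146.25, 146.25]. Speed limits (degrees/s): [147.25, 147.25, 180, 180, 180, 180].

### API

Orientations are given as [roll, pitch, yaw] about the fixed x, y, z axes, in that order (R = Rz(yaw) Ry(pitch) Rx(roll)).
In Python, from bench import status, grab_frame, calibration, manip gives the robot as it stands.
- The arm moves only by the tool step_arm, never from a script. Its arguments are lists of equal length, an entry for each row: "offset": the shift along the tool's x, y, z in mm, a list of three; "dr": the turn, a rotation vector about the tool's x, y, z in rad, a list of three; "grip": the finger opening in mm, from 0 to 88.1. In form: {"offset": [[x, y, z], ...], "dr": [[rx, ry, rz], ...], "grip": [grip, ...]}. A call has 1 to 12 rows; each row is the pose to reach, as a shift and turn from the pose commanded when the call began, along the tool's axes at that moment; what a row does not reach only later rows make up. A row lasts 1/12 s, in which the tool goes at most 41.7 mm and 7.16 degrees, less where a joint would pass 70% of its speed; a pose out of reach is approached as far as the arm can. A call with a gripper value outside its range is refused whole. The fingers move at their own pace and stop on an object; "newtons" is the grip in N (left out, the last holds). Time passes only in rows, so rows that repeat a pose let the fingers close. It gives the time, the measured TCP pose, the force, the opening and the grip force at its end, in the units of the state.
- status.get_obs(): the state, without advancing time (a new reading comes with each control period).
- grab_frame(name): name is "scene" or "top" or "wrist"; returns the picture (384x512x3 uint8, red, green, blue); there is no depth.
- calibration(name): a dict with "K" (3x3 intrinsics, pixels), "R" (3x3) and "t" (3): a world point X has camera coordinates R X + t. Camera axes: x right, y down, z forward; pixel columns grow to the right and rows downward; lengths in m; the calibration is good to about 2 mm. A picture is of the moment at which its call begins: read the wrist's pose just before it. calibration takes no time and is no camera call; for the wrist camera it gives the pose at the moment of the call.
- manip.hand_in(): hands the job in; it is judged then, once.
The state is a dict: "time": time; "joints": joint angles; "dq": joint speeds; "effort": joint torques, N m; "ee_pos": TCP position; "orientation": TCP orientation; "wrist_force": force on the tool from outside, world axes, zero at the start; "moment": the same for the moment, N m; "width": finger opening in m; "finger_force": force on a finger pad.
Only numpy, scipy, OpenCV 4.12 (cv2) and the standard library are available. Lean on these libraries where they do the work, as an engineer would, in place of code of your own. Each camera call takes 0.05 s, during which the arm holds its last target. There are 200 camera calls.

## Working session

There is one attempt and no reset: what is moved stays moved. The work goes in short steps, Python scripts to look and compute and a tool call to move; the robot and the scene stay as the last step left them, time stands still between calls to the robot, and variables do not carry over. Pictures are saved under pics/ and viewed, at most 10 in all, crops included, and the job is handed in when it is done.

Besides the shell and the picture viewer there is one more tool, called after "Request:" by a JSON object that holds its "fn" and its "kwargs", one argument or row to a line. step_arm: Moves the arm, as the interface text tells. Its arguments: {"type":"object","properties":{"offset":{"type":"array","items":{"type":"array","items":{"type":"number"}}},"dr":{"type":"array","items":{"type":"array","items":{"type":"number"}}},"grip":{"type":"array","items":{"type":"number"}},"newtons":{"type":"number"}},"required":["offset","dr","grip"]}

```bash
mkdir -p pics; ls; python3 - <<'E'
from bench import status, grab_frame, calibration
import cv2,numpy as np
print(status.get_obs())
a=grab_frame("scene");b=grab_frame("top")
cv2.imwrite("pics/scene.png",a[...,::-1]);cv2.imwrite("pics/top.png",b[...,::-1])
for n in("scene","top","wrist"):
    c=calibration(n);print(n,np.array(c["K"]).round(1).tolist(),np.array(c["R"]).round(3).tolist(),np.array(c["t"]).round(3))
E
```

```text
pics
{'time': 0.0, 'joints': array([ 6.68701527e+01,  1.51698624e+01,  9.19803307e+01, -6.42099109e-04,
        7.29751989e+01, -2.11559966e+00]), 'dq': array([-0.08405566,  0.03396648,  0.02162738, -0.01034289,  0.06792795,
        0.0543686 ]), 'effort': array([-2.08277066e-03, -5.02112532e+01, -3.56874633e+01,  7.25890417e-02,
        2.96318473e-02, -2.01408989e-04]), 'ee_pos': array([0.24179908, 0.62945171, 0.23268841]), 'orientation': array([-1.79874671e+02, -4.01581168e-03,  1.58985937e+02]), 'wrist_force': array([-0.35354401,  1.15271787,  0.1907898 ]), 'moment': array([ 0.05943579, -0.00497608,  0.02711318]), 'finger_force': 0.0, 'width': 0.08799040346076666}
scene [[385.1, 0.0, 255.1], [0.0, 385.1, 192.2], [0.0, 0.0, 1.0]] [[0.636, 0.771, 0.004], [0.667, -0.547, -0.505], [-0.387, 0.324, -0.863]] [-0.442 -0.359  1.007]
top [[413.1, 0.0, 254.5], [0.0, 413.1, 189.6], [0.0, 0.0, 1.0]] [[0.009, -1.0, -0.007], [-0.991, -0.008, -0.133], [0.133, 0.009, -0.991]] [0.061 0.599 0.774]
wrist [[288.5, 0.0, 253.8], [0.0, 288.5, 193.9], [0.0, 0.0, 1.0]] [[0.358, 0.934, -0.002], [0.899, -0.345, 0.271], [0.252, -0.099, -0.963]] [-0.674 -0.038  0.388]
```

View pics/top.png

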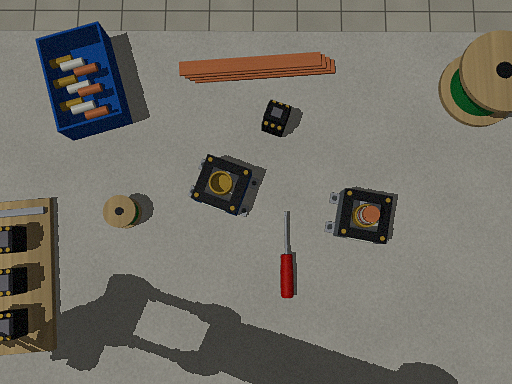

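View pics/scene.png

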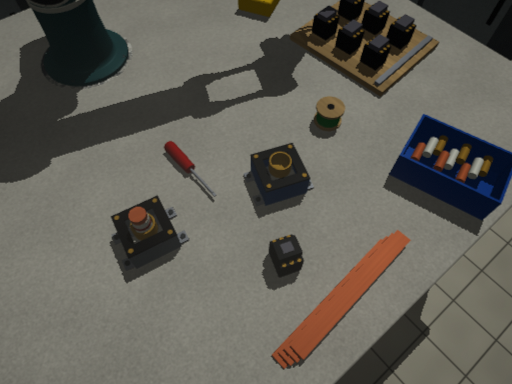

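The top view shows the fuse top at about (371,215) in the grey holder and the blue holder's empty brass cup at about (221,183). In the scene view they are at (137,215) and (280,162). I'll get their positions from colour masks and rays.

```bash
cat > h.py <<'E'
import cv2,numpy as np
from bench import status, grab_frame, calibration
def ray(c,uv,z):
    K,R,t=(np.array(c[k]) for k in "KRt"); o=-R.T@t
    d=R.T@np.linalg.solve(K,[uv[0],uv[1],1.]); return (o+d*(z-o[2])/d[2])
def blobs(img,lo,hi,box,amin=20):
    x0,y0,x1,y1=box
    m=cv2.inRange(cv2.cvtColor(img,cv2.COLOR_RGB2HSV),lo,hi); k=np.zeros_like(m);k[y0:y1,x0:x1]=m[y0:y1,x0:x1]
    cs,_=cv2.findContours(k,cv2.RETR_EXTERNAL,cv2.CHAIN_APPROX_NONE)
    return sorted([c for c in cs if cv2.contourArea(c)>=amin],key=cv2.contourArea,reverse=True)
E
python3 - <<'E'
from h import *
for n,fb,bb in(("top",(345,195,392,240),(200,165,242,203)),("scene",(122,200,158,235),(262,145,300,180))):
    img=cv2.cvtColor(cv2.imread(f"pics/{n}.png"),cv2.COLOR_BGR2RGB);c=calibration(n)
    hsv=cv2.cvtColor(img,cv2.COLOR_RGB2HSV)
    print(n,hsv[215,371] if n=="top" else hsv[215,137])
    for lab,lo,hi,b,z in(("fuse",(0,90,120),(14,255,255),fb,.101),("cup",(15,100,60),(32,255,255),bb,.077)):
        for q in blobs(img,lo,hi,b)[:2]:
            e=cv2.fitEllipse(cv2.convexHull(q)); print(lab,cv2.boundingRect(q),np.round(e[0],1),np.round(e[1],1),ray(c,e[0],z).round(4))
E
```

```text
top [ 10 166 140]
fuse (363, 206, 17, 16) [371.1 213.6] [16.2 16.5] [ 0.5478 -0.1448  0.101 ]
cup (209, 170, 23, 26) [220.  182.3] [23.  24.4] [0.6065 0.1316 0.077 ]
scene [  9 165 127]
fuse (129, 207, 16, 14) [136.6 213.9] [13.3 16.4] [ 0.5511 -0.1447  0.101 ]
cup (269, 151, 23, 19) [279.9 160.3] [18.9 23. ] [0.6111 0.1315 0.077 ]
```

Request:
{"fn": "step_arm", "kwargs": {
  "offset": [
    [-15,-16,0],
    [-35,-38,0],
    [-60,-65,0],
    [-88,-95,0],
    [-116,-126,0],
    [-144,-156,0],
    [-172,-187,0],
    [-200,-217,0],
    [-228,-247,0],
    [-256,-278,0],
    [-284,-308,0],
    [-312,-338,0]
  ],
  "dr": [
    [0,0,0],
    [0,0,0],
    [0,0,0],
    [0,0,0],
    [0,0,0],
    [0,0,0],
    [0,0,0],
    [0,0,0],
    [0,0,0],
    [0,0,0],
    [0,0,0],
    [0,0,0]
  ],
  "grip": [88,88,88,88,88,88,88,88,88,88,88,88]
}}

```text
time: 1.1
ee_pos: [0.412, 0.2007, 0.2338]
orientation: [-180.0, -0.0, 159.0]
wrist_force: [1.0, -0.4, -0.2]
width: 0.088
finger_force: 0.0
```

Request:
{"fn": "step_arm", "kwargs": {
  "offset": [
    [-28,-30,0],
    [-56,-61,0],
    [-84,-91,0],
    [-112,-122,0],
    [-140,-152,0],
    [-168,-183,0],
    [-196,-213,0],
    [-220,-239,0],
    [-238,-258,0],
    [-248,-269,0],
    [-253,-275,0],
    [-253,-275,0]
  ],
  "dr": [
    [0,0,0],
    [0,0,0],
    [0,0,0],
    [0,0,0],
    [0,0,0],
    [0,0,0],
    [0,0,0],
    [0,0,0],
    [0,0,0],
    [0,0,0],
    [0,0,0],
    [0,0,0]
  ],
  "grip": [88,88,88,88,88,88,88,88,88,88,88,88]
}}

```text
time: 2.1
ee_pos: [0.5496, -0.1455, 0.2335]
orientation: [-180.0, -0.1, 158.9]
wrist_force: [-0.1, 0.7, -0.8]
width: 0.0881
finger_force: 0.0
```

```bash
cat >> h.py <<'E'
def rotm(o):
    from scipy.spatial.transform import Rotation as Ro
    return Ro.from_euler('xyz',o,degrees=True).as_matrix()
def totool(p,s): return (rotm(s['orientation']).T@(np.array(p)-s['ee_pos'])*1000).round(1)
E
python3 - <<'E'
from h import *
s=status.get_obs();c=calibration("wrist");i=grab_frame("wrist")
cv2.imwrite("pics/w1.png",i[...,::-1])
print(s['time'],s['ee_pos'],s['orientation'],s['joints'].round(1),s['wrist_force'])
for q in blobs(i,(0,90,90),(14,255,255),(0,0,512,384),100)[:4]:
    e=cv2.fitEllipse(q);p=ray(c,e[0],.101);print(np.round(e,1) if 0 else e,p.round(4),totool(p,s))
E
```

```text
2.1 [ 0.54956609 -0.14545886  0.23348283] [-1.79999839e+02 -6.22908001e-02  1.58902621e+02] [-17.3   3.7 105.2   0.   71.2 -86.2] [-0.07764857  0.72843174 -0.82208655]
((341.30963134765625, 28.6751766204834), (18.187530517578125, 82.59330749511719), 164.11752319335938) [ 0.4463 -0.0233  0.101 ] [140.1  76.8 132.6]
((254.41943359375, 181.34703063964844), (30.088539123535156, 30.57139778137207), 67.90843963623047) [ 0.5471 -0.1438  0.101 ] [  2.8   0.7 132.5]
((374.5487976074219, 333.927001953125), (17.45669174194336, 45.40188980102539), 84.99343872070312) [ 0.7702 -0.078   0.101 ] [-181.7  142.4  132.3]
```

View pics/w1.png

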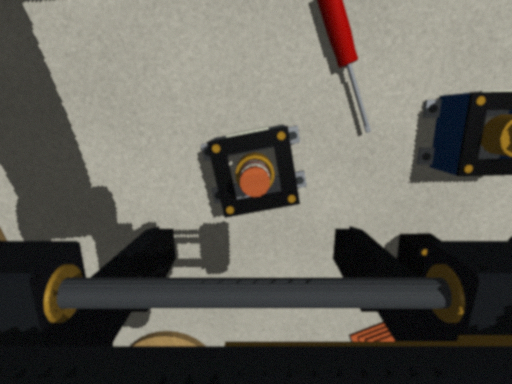

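The wrist view shows the fuse top at (254,181), centred between the fingers and about 2 mm off in tool x. I'll shut the fingers and go down.

Request:
{"fn": "step_arm", "kwargs": {
  "offset": [
    [2,0.5,10],
    [2,0.5,30],
    [2,0.5,50],
    [2,0.5,70],
    [2,0.5,85],
    [2,0.5,95],
    [2,0.5,98],
    [2,0.5,100],
    [2,0.5,100],
    [2,0.5,100],
    [2,0.5,100],
    [2,0.5,100]
  ],
  "dr": [
    [0,0,0],
    [0,0,0],
    [0,0,0],
    [0,0,0],
    [0,0,0],
    [0,0,0],
    [0,0,0],
    [0,0,0],
    [0,0,0],
    [0,0,0],
    [0,0,0],
    [0,0,0]
  ],
  "grip": [0,0,0,0,0,0,0,0,0,0,0,0],
  "newtons": 20
}}

```text
time: 3.15
ee_pos: [0.5487, -0.1438, 0.1351]
orientation: [180.0, 0.1, 159.0]
wrist_force: [-0.2, -0.8, 0.0]
width: 0.0102
finger_force: 0.0
```

Request:
{"fn": "step_arm", "kwargs": {
  "offset": [
    [0,0,2],
    [0,0,4],
    [0,0,6],
    [0,0,8],
    [0,0,10],
    [0,0,12],
    [0,0,14],
    [0,0,16],
    [0,0,18],
    [0,0,19],
    [0,0,19],
    [0,0,19]
  ],
  "dr": [
    [0,0,0],
    [0,0,0],
    [0,0,0],
    [0,0,0],
    [0,0,0],
    [0,0,0],
    [0,0,0],
    [0,0,0],
    [0,0,0],
    [0,0,0],
    [0,0,0],
    [0,0,0]
  ],
  "grip": [0,0,0,0,0,0,0,0,0,0,0,0]
}}

```text
time: 4.15
ee_pos: [0.5479, -0.1436, 0.1149]
orientation: [-180.0, -0.0, 159.0]
wrist_force: [0.9, -0.8, -0.2]
width: 0.0005
finger_force: 0.0
```

Request:
{"fn": "step_arm", "kwargs": {
  "offset": [
    [0,0,0.5],
    [0,0,1],
    [0,0,1.5],
    [0,0,2],
    [0,0,2]
  ],
  "dr": [
    [0,0,0],
    [0,0,0],
    [0,0,0],
    [0,0,0],
    [0,0,0]
  ],
  "grip": [0,0,0,0,0]
}}

```text
time: 4.57
ee_pos: [0.5479, -0.1435, 0.1129]
orientation: [-180.0, -0.0, 159.0]
wrist_force: [0.6, 0.7, -0.6]
width: 0.0
finger_force: 0.0
```

```bash
python3 - <<'E'
from h import *
s=status.get_obs();a=grab_frame("scene");w=grab_frame("wrist")
print(s['ee_pos'],s['wrist_force'],s['moment'])
a=cv2.resize(a[150:290,70:220],None,fx=4,fy=4,interpolation=2)[:560];w=cv2.resize(w,(400,300))
cv2.imwrite("pics/p1.png",a[...,::-1])
E
```

```text
[ 0.54791212 -0.14354782  0.11291061] [ 0.57517632  0.65314916 -0.63799995] [-0.02563782 -0.01010745 -0.03412742]
```

View pics/p1.png

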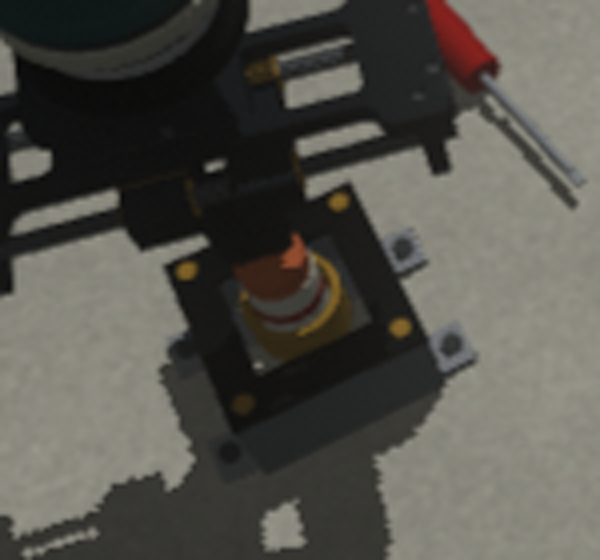

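The fingers sit over the middle of the fuse top at about (270,255) in the crop. There's no clear force yet, so I'll keep pressing in small steps.

Request:
{"fn": "step_arm", "kwargs": {
  "offset": [
    [0,0,0.5],
    [0,0,1],
    [0,0,1.5],
    [0,0,2],
    [0,0,2]
  ],
  "dr": [
    [0,0,0],
    [0,0,0],
    [0,0,0],
    [0,0,0],
    [0,0,0]
  ],
  "grip": [0,0,0,0,0]
}}

```text
time: 5.08
ee_pos: [0.5478, -0.1435, 0.1108]
orientation: [-180.0, -0.0, 159.0]
wrist_force: [-1.3, 0.4, 0.1]
width: 0.0006
finger_force: 0.0
```

Request:
{"fn": "step_arm", "kwargs": {
  "offset": [
    [0,0,0.5],
    [0,0,1],
    [0,0,1.5],
    [0,0,1.5]
  ],
  "dr": [
    [0,0,0],
    [0,0,0],
    [0,0,0],
    [0,0,0]
  ],
  "grip": [0,0,0,0]
}}

```text
time: 5.42
ee_pos: [0.5479, -0.1436, 0.1094]
orientation: [-180.0, -0.0, 159.0]
wrist_force: [0.1, 0.3, 0.1]
width: 0.0003
finger_force: 0.0
```

```bash
python3 - <<'E'
from h import *
s=status.get_obs();w=grab_frame("scene")
b=cv2.imread("pics/scene.png")[...,::-1]
a=np.hstack([cv2.resize(x[180:260,100:200],(400,320),interpolation=2) for x in(b,w)])
print(s['ee_pos'],s['wrist_force'],s['moment'],s['effort'])
cv2.imwrite("pics/p2.png",a[...,::-1])
E
```

```text
[ 0.54789363 -0.14355382  0.10938937] [0.06569703 0.29391496 0.0564935 ] [ 0.02414261  0.00674878 -0.06482898] [-1.18058932e-03 -4.10585868e+01 -3.16499591e+01 -8.31506535e-03
  5.95953106e-02  2.29500864e-05]
```

View pics/p2.png

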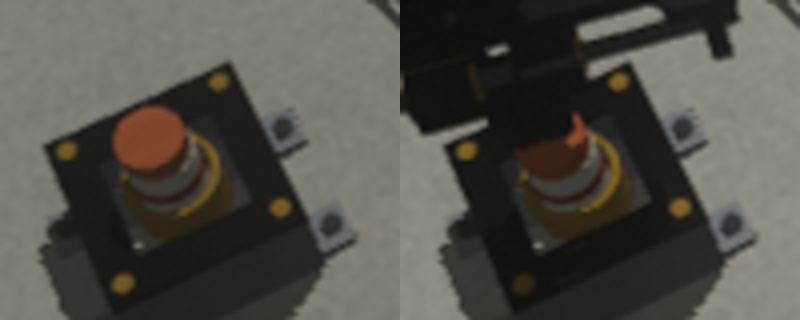

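The cup rim and fuse are exactly where they were, so there's no contact yet. I'll continue slowly.

Request:
{"fn": "step_arm", "kwargs": {
  "offset": [
    [0,0,0.5],
    [0,0,1],
    [0,0,1.5],
    [0,0,2],
    [0,0,2]
  ],
  "dr": [
    [0,0,0],
    [0,0,0],
    [0,0,0],
    [0,0,0],
    [0,0,0]
  ],
  "grip": [0,0,0,0,0]
}}

```text
time: 5.88
ee_pos: [0.5478, -0.1436, 0.1073]
orientation: [-180.0, -0.0, 159.0]
wrist_force: [-0.4, -0.5, 0.3]
width: 0.0007
finger_force: 0.0
```

Request:
{"fn": "step_arm", "kwargs": {
  "offset": [
    [0,0,0.5],
    [0,0,1],
    [0,0,1.5],
    [0,0,2],
    [0,0,2]
  ],
  "dr": [
    [0,0,0],
    [0,0,0],
    [0,0,0],
    [0,0,0],
    [0,0,0]
  ],
  "grip": [0,0,0,0,0]
}}

```text
time: 6.3
ee_pos: [0.5479, -0.1435, 0.1054]
orientation: [-180.0, -0.0, 159.0]
wrist_force: [0.4, -0.2, 0.1]
width: 0.0007
finger_force: 0.0
```

```bash
python3 - <<'E'
from h import *
s=status.get_obs();w=grab_frame("scene");v=grab_frame("wrist");t=grab_frame("top")
a=np.hstack([cv2.resize(w[180:260,100:200],(400,320),interpolation=2),cv2.resize(v,(400,320))])
cv2.imwrite("pics/p3.png",a[...,::-1]); c=calibration("scene")
K,R,T=(np.array(c[k]) for k in "KRt")
for z in(0,.019): 
    p=K@(R@(s['ee_pos']-[0,0,z])+T); p/=p[2]; print(p[:2],(p[:2]-[100,180])*4)
c=calibration("wrist");K,R,T=(np.array(c[k]) for k in "KRt")
p=K@(R@(s['ee_pos']-[0,0,.019])+T); print(p[:2]/p[2])
E
```

```text
[135.57698052 211.05602092] [142.3079221  124.22408369]
[138.43736243 216.07842837] [153.7494497  144.31371346]
[253.7674264  226.73310985]
```

View pics/p3.png

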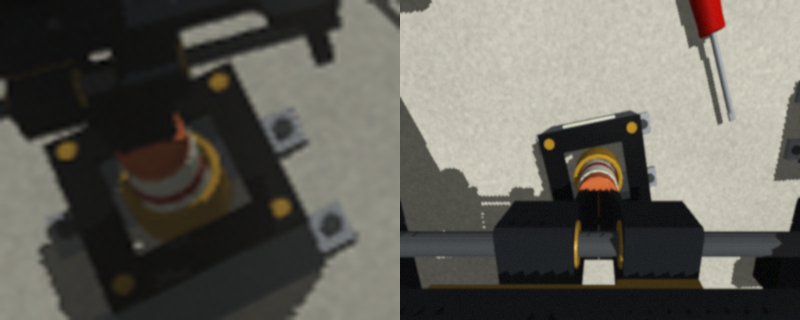

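The fingers look centred over the fuse at about (150,140) in the left half. I'll compare the rim and red-band positions with the first picture in numbers.

```bash
python3 - <<'E'
from h import *
s=status.get_obs();print(s['wrist_force'])
b=cv2.imread("pics/scene.png")[...,::-1].copy();w=grab_frame("scene")
for nm,i in(("init",b),("now",w)):
    for lab,lo,hi in(("brass",(15,100,40),(32,255,255)),("white",(0,0,110),(40,70,255)),("copper",(3,90,50),(14,255,255))):
        q=blobs(i,lo,hi,(120,203,165,245),8)
        print(nm,lab,[(cv2.boundingRect(k),cv2.contourArea(k)) for k in q[:2]])
d=cv2.absdiff(b,w).max(2)[180:260,100:200]
a=np.hstack([cv2.resize(x[195:250,115:170],(390,390),interpolation=cv2.INTER_NEAREST) for x in(b,w)])
cv2.imwrite("pics/p4.png",cv2.convertScaleAbs(a,alpha=1.6)[...,::-1])
E
```

```text
[ 0.08912907 -0.63913991  0.48678918]
init brass [((130, 213, 28, 27), 187.0)]
init white [((120, 203, 19, 9), 65.0)]
init copper [((128, 206, 19, 19), 260.0)]
now brass [((130, 213, 28, 27), 188.5)]
now white []
now copper [((130, 208, 17, 17), 108.0)]
```

View pics/p4.png

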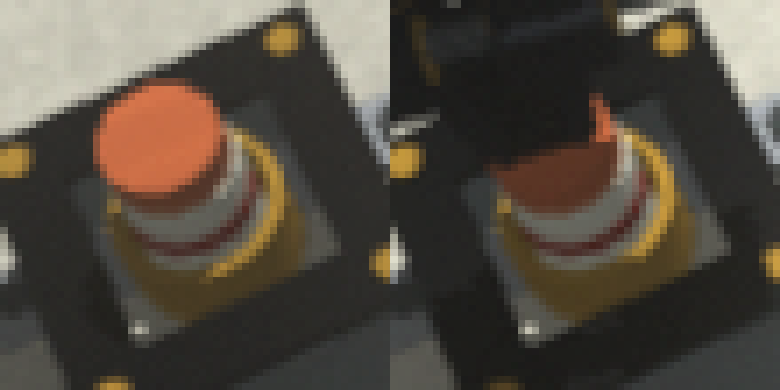

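The fuse hasn't moved: the brass and cap boxes are identical. The shut fingertips are still just above the cap, so I'll keep creeping down.

Request:
{"fn": "step_arm", "kwargs": {
  "offset": [
    [0,0,0.5],
    [0,0,1],
    [0,0,1.5],
    [0,0,2],
    [0,0,2]
  ],
  "dr": [
    [0,0,0],
    [0,0,0],
    [0,0,0],
    [0,0,0],
    [0,0,0]
  ],
  "grip": [0,0,0,0,0]
}}

```text
time: 6.92
ee_pos: [0.5479, -0.1436, 0.1034]
orientation: [-180.0, -0.0, 159.0]
wrist_force: [-0.5, 0.2, 0.8]
width: 0.0003
finger_force: 0.0
```

Request:
{"fn": "step_arm", "kwargs": {
  "offset": [
    [0,0,0.5],
    [0,0,1],
    [0,0,1.5],
    [0,0,2],
    [0,0,2]
  ],
  "dr": [
    [0,0,0],
    [0,0,0],
    [0,0,0],
    [0,0,0],
    [0,0,0]
  ],
  "grip": [0,0,0,0,0]
}}

```text
time: 7.33
ee_pos: [0.5479, -0.1436, 0.1014]
orientation: [-180.0, -0.0, 159.0]
wrist_force: [-0.1, 0.2, -0.2]
width: 0.0004
finger_force: 0.0
```

Request:
{"fn": "step_arm", "kwargs": {
  "offset": [
    [0,0,0.5],
    [0,0,1],
    [0,0,1.5],
    [0,0,2],
    [0,0,2]
  ],
  "dr": [
    [0,0,0],
    [0,0,0],
    [0,0,0],
    [0,0,0],
    [0,0,0]
  ],
  "grip": [0,0,0,0,0]
}}

```text
time: 7.75
ee_pos: [0.5479, -0.1435, 0.0994]
orientation: [-180.0, -0.0, 159.0]
wrist_force: [0.1, -0.7, -1.0]
width: 0.0004
finger_force: 0.0
```

```bash
python3 - <<'E'
from h import *
s=status.get_obs();print(s['wrist_force'],s['ee_pos'])
w=grab_frame("scene");t=grab_frame("top");v=grab_frame("wrist")
cp=lambda i,x,y,n:cv2.resize(i[y:y+n,x:x+n],(390,390),interpolation=cv2.INTER_NEAREST)
a=np.hstack([cp(w,115,195,55),cp(v,150,110,200)])
cv2.imwrite("pics/p5.png",cv2.convertScaleAbs(a,alpha=1.8)[...,::-1])
q=blobs(w,(15,100,40),(32,255,255),(120,203,165,245),8);print([(cv2.boundingRect(k),cv2.contourArea(k)) for k in q[:2]])
E
```

```text
[ 0.11380439 -0.71137248 -0.95242007] [ 0.54788918 -0.14353395  0.09938735]
[((130, 213, 28, 27), 187.5)]
```

View pics/p5.png

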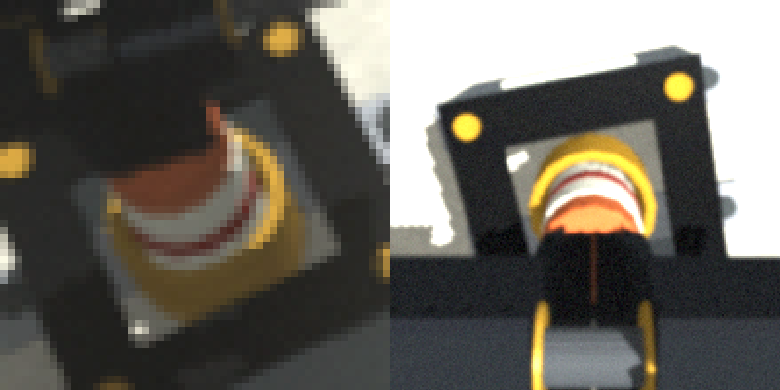

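The brass box still hasn't changed. In the wrist half the fingertips at (595,232) and the cap seem to be at about the same depth. I'll triangulate the top-plate screws and the cap from all views, to check the real heights against the robot's z.

```bash
python3 - <<'E'
from h import *
c={n:calibration(n) for n in("scene","top","wrist")}
S=cv2.imread("pics/scene.png")[...,::-1].copy();T=cv2.imread("pics/top.png")[...,::-1].copy();W=grab_frame("wrist")
def cen(i,box):return [tuple(np.round(np.mean(k[:,0,:],0),1)) for k in blobs(i,(12,120,90),(35,255,255),box,3)]
print("S",cen(S,(100,185,190,265)));print("T",cen(T,(330,180,400,245)));print("W",cen(W,(150,120,340,260)))
def tri(obs):
    A=[];b=[]
    for n,uv in obs:
        K,R,t=(np.array(c[n][k]) for k in "KRt");o=-R.T@t;d=R.T@np.linalg.solve(K,[*uv,1]);d/=np.linalg.norm(d)
        M=np.eye(3)-np.outer(d,d);A.append(M);b.append(M@o)
    A=np.vstack(A);b=np.hstack(b);x=np.linalg.lstsq(A,b,rcond=None)[0];return x.round(4),(A@x-b).std().round(4)
ul=("scene",(117,217.5));ur=("scene",(154.7,200.6))
print(tri([ul,("wrist",(189.5,175))]),tri([ur,("wrist",(298,154.6))]))
print("disc",tri([("scene",(136.6,213.9)),("top",(371.1,213.6))]))
for n in c:print(n,(-np.array(c[n]["R"]).T@np.array(c[n]["t"])).round(4))
E
```

```text
S [(np.float64(151.0), np.float64(223.8)), (np.float64(130.4), np.float64(250.4)), (np.float64(169.7), np.float64(231.3)), (np.float64(116.3), np.float64(217.0)), (np.float64(154.3), np.float64(199.9))]
T [(np.float64(362.4), np.float64(216.3)), (np.float64(381.9), np.float64(237.9)), (np.float64(343.2), np.float64(230.7)), (np.float64(349.0), np.float64(192.5)), (np.float64(387.5), np.float64(199.8))]
W [(np.float64(258.3), np.float64(201.3)), (np.float64(297.5), np.float64(153.6)), (np.float64(188.7), np.float64(174.4))]
(array([ 0.5063, -0.1741,  0.0551]), np.float64(0.0004)) (array([ 0.5196, -0.1007,  0.0542]), np.float64(0.0001))
disc (array([ 0.5484, -0.1451,  0.0973]), np.float64(0.0004))
scene [ 0.911  -0.1817  0.6902]
top [0.4896 0.0596 0.8476]
wrist [ 0.4834 -0.1188  0.2496]
```

The screws come out at z of about 0.055 (about 0.058 expected), so the cameras and arm agree and the cap is near 0.099. Both finger-edge rays put the tips at about 0.10, close to the TCP height rather than 19 mm below it. Contact should be close.

Request:
{"fn": "step_arm", "kwargs": {
  "offset": [
    [0,0,0.5],
    [0,0,1],
    [0,0,1.5],
    [0,0,2],
    [0,0,2]
  ],
  "dr": [
    [0,0,0],
    [0,0,0],
    [0,0,0],
    [0,0,0],
    [0,0,0]
  ],
  "grip": [0,0,0,0,0]
}}

```text
time: 8.37
ee_pos: [0.5479, -0.1436, 0.0973]
orientation: [-180.0, -0.0, 159.0]
wrist_force: [-0.4, 0.9, -1.1]
width: 0.0009
finger_force: 0.0
```

Request:
{"fn": "step_arm", "kwargs": {
  "offset": [
    [0,0,0.5],
    [0,0,1],
    [0,0,1.5],
    [0,0,2],
    [0,0,2]
  ],
  "dr": [
    [0,0,0],
    [0,0,0],
    [0,0,0],
    [0,0,0],
    [0,0,0]
  ],
  "grip": [0,0,0,0,0]
}}

```text
time: 8.78
ee_pos: [0.5482, -0.1436, 0.0959]
orientation: [180.0, 0.0, 159.0]
wrist_force: [-0.1, -0.1, 4.3]
width: 0.0004
finger_force: 1.9
```

Contact at TCP z of about 0.0965 with 4 N. The stop should be 8 to 19 mm lower.

Request:
{"fn": "step_arm", "kwargs": {
  "offset": [
    [0,0,0.6],
    [0,0,1.2],
    [0,0,1.8],
    [0,0,2.4],
    [0,0,3],
    [0,0,3.6],
    [0,0,4.2],
    [0,0,4.8],
    [0,0,5],
    [0,0,5]
  ],
  "dr": [
    [0,0,0],
    [0,0,0],
    [0,0,0],
    [0,0,0],
    [0,0,0],
    [0,0,0],
    [0,0,0],
    [0,0,0],
    [0,0,0],
    [0,0,0]
  ],
  "grip": [0,0,0,0,0,0,0,0,0,0]
}}

```text
time: 9.62
ee_pos: [0.5481, -0.1436, 0.0905]
orientation: [180.0, 0.0, 159.0]
wrist_force: [-2.1, -0.0, 4.2]
width: 0.0004
finger_force: 2.3
```

Request:
{"fn": "step_arm", "kwargs": {
  "offset": [
    [0,0,0.4],
    [0,0,0.8],
    [0,0,1.2],
    [0,0,1.5],
    [0,0,1.5]
  ],
  "dr": [
    [0,0,0],
    [0,0,0],
    [0,0,0],
    [0,0,0],
    [0,0,0]
  ],
  "grip": [0,0,0,0,0]
}}

```text
time: 10.03
ee_pos: [0.5481, -0.1436, 0.089]
orientation: [180.0, 0.0, 159.0]
wrist_force: [0.9, 1.2, 4.4]
width: 0.0004
finger_force: 2.4
```

Request:
{"fn": "step_arm", "kwargs": {
  "offset": [
    [0,0,0.4],
    [0,0,0.8],
    [0,0,1.2],
    [0,0,1.5],
    [0,0,1.5]
  ],
  "dr": [
    [0,0,0],
    [0,0,0],
    [0,0,0],
    [0,0,0],
    [0,0,0]
  ],
  "grip": [0,0,0,0,0]
}}

```text
time: 10.45
ee_pos: [0.548, -0.1436, 0.0876]
orientation: [180.0, 0.0, 159.0]
wrist_force: [-0.3, -0.1, 4.8]
width: 0.0004
finger_force: 2.6
```

Request:
{"fn": "step_arm", "kwargs": {
  "offset": [
    [0,0,0.4],
    [0,0,0.8],
    [0,0,1.2],
    [0,0,1.5],
    [0,0,1.5]
  ],
  "dr": [
    [0,0,0],
    [0,0,0],
    [0,0,0],
    [0,0,0],
    [0,0,0]
  ],
  "grip": [0,0,0,0,0]
}}

```text
time: 10.87
ee_pos: [0.5481, -0.1436, 0.0861]
orientation: [180.0, 0.0, 159.0]
wrist_force: [-0.6, 0.5, 5.1]
width: 0.0003
finger_force: 2.7
```

Request:
{"fn": "step_arm", "kwargs": {
  "offset": [
    [0,0,0.4],
    [0,0,0.8],
    [0,0,1.2],
    [0,0,1.5],
    [0,0,1.5]
  ],
  "dr": [
    [0,0,0],
    [0,0,0],
    [0,0,0],
    [0,0,0],
    [0,0,0]
  ],
  "grip": [0,0,0,0,0]
}}

```text
time: 11.28
ee_pos: [0.5481, -0.1436, 0.0847]
orientation: [180.0, 0.0, 159.0]
wrist_force: [0.1, 0.8, 5.7]
width: 0.0004
finger_force: 2.8
```

Request:
{"fn": "step_arm", "kwargs": {
  "offset": [
    [0,0,0.4],
    [0,0,0.8],
    [0,0,1.2],
    [0,0,1.5],
    [0,0,1.5]
  ],
  "dr": [
    [0,0,0],
    [0,0,0],
    [0,0,0],
    [0,0,0],
    [0,0,0]
  ],
  "grip": [0,0,0,0,0]
}}

```text
time: 11.7
ee_pos: [0.5481, -0.1436, 0.0832]
orientation: [180.0, 0.0, 159.0]
wrist_force: [-1.0, 0.4, 5.8]
width: 0.0007
finger_force: 2.9
```

Request:
{"fn": "step_arm", "kwargs": {
  "offset": [
    [0,0,0.4],
    [0,0,0.8],
    [0,0,1.2],
    [0,0,1.5],
    [0,0,1.5]
  ],
  "dr": [
    [0,0,0],
    [0,0,0],
    [0,0,0],
    [0,0,0],
    [0,0,0]
  ],
  "grip": [0,0,0,0,0]
}}

```text
time: 12.12
ee_pos: [0.5482, -0.1436, 0.082]
orientation: [180.0, 0.0, 159.0]
wrist_force: [-1.7, 1.0, 6.6]
width: 0.0003
finger_force: 3.8
```

Request:
{"fn": "step_arm", "kwargs": {
  "offset": [
    [0,0,0.3],
    [0,0,0.6],
    [0,0,0.8],
    [0,0,0.8]
  ],
  "dr": [
    [0,0,0],
    [0,0,0],
    [0,0,0],
    [0,0,0]
  ],
  "grip": [0,0,0,0]
}}

```text
time: 12.45
ee_pos: [0.5484, -0.1437, 0.0819]
orientation: [180.0, 0.1, 159.0]
wrist_force: [-2.8, 0.0, 10.4]
width: 0.0006
finger_force: 5.2
```

This is the solid stop: only 0.1 mm of travel for 0.8 mm commanded, with the force climbing. One small step more, then I'll withdraw upward.

Request:
{"fn": "step_arm", "kwargs": {
  "offset": [
    [0,0,0.4],
    [0,0,0.8],
    [0,0,0.8]
  ],
  "dr": [
    [0,0,0],
    [0,0,0],
    [0,0,0]
  ],
  "grip": [0,0,0]
}}

```text
time: 12.7
ee_pos: [0.5488, -0.1438, 0.0817]
orientation: [180.0, 0.1, 159.0]
wrist_force: [-4.2, 1.5, 13.3]
width: 0.0002
finger_force: 6.7
```

Request:
{"fn": "step_arm", "kwargs": {
  "offset": [
    [0,0,-3],
    [0,0,-6],
    [0,0,-9],
    [0,0,-12],
    [0,0,-15],
    [0,0,-18],
    [0,0,-21],
    [0,0,-25],
    [0,0,-30],
    [0,0,-35],
    [0,0,-40],
    [0,0,-45]
  ],
  "dr": [
    [0,0,0],
    [0,0,0],
    [0,0,0],
    [0,0,0],
    [0,0,0],
    [0,0,0],
    [0,0,0],
    [0,0,0],
    [0,0,0],
    [0,0,0],
    [0,0,0],
    [0,0,0]
  ],
  "grip": [0,0,0,0,0,0,0,0,0,0,0,0]
}}

```text
time: 13.7
ee_pos: [0.5478, -0.1435, 0.1252]
orientation: [-180.0, -0.0, 159.0]
wrist_force: [-0.2, -0.1, 0.6]
width: 0.0004
finger_force: 0.0
```

Request:
{"fn": "step_arm", "kwargs": {
  "offset": [
    [0,0,-15],
    [0,0,-30],
    [0,0,-45],
    [0,0,-60],
    [0,0,-70],
    [0,0,-70],
    [0,0,-70]
  ],
  "dr": [
    [0,0,0],
    [0,0,0],
    [0,0,0],
    [0,0,0],
    [0,0,0],
    [0,0,0],
    [0,0,0]
  ],
  "grip": [88,88,88,88,88,88,88]
}}

```text
time: 14.28
ee_pos: [0.5483, -0.1437, 0.1955]
orientation: [180.0, 0.1, 159.0]
wrist_force: [-0.1, 0.6, 0.5]
width: 0.045
finger_force: 0.0
```

```bash
cat >> h.py <<'E'
def tri(obs):
    A=[];b=[]
    for c,uv in obs:
        K,R,t=(np.array(c[k]) for k in "KRt");o=-R.T@t;d=R.T@np.linalg.solve(K,[*uv,1]);d/=np.linalg.norm(d)
        M=np.eye(3)-np.outer(d,d);A.append(M);b.append(M@o)
    return np.linalg.lstsq(np.vstack(A),np.hstack(b),rcond=None)[0].round(4)
E
python3 - <<'E'
from h import *
s=status.get_obs();cw=calibration("wrist");w=grab_frame("wrist");S=grab_frame("scene");cs=calibration("scene")
cv2.imwrite("pics/w2.png",w[...,::-1]);print(s['time'],s['ee_pos'],s['width'])
E1=[cv2.fitEllipse(q) for q in blobs(w,(0,90,90),(14,255,255),(180,100,330,260),100)[:2]];print(E1)
E2=[cv2.fitEllipse(q) for q in blobs(S,(3,120,110),(14,255,255),(120,185,160,240),50)[:2]];print(E2)
if E1 and E2: print(tri([(cw,E1[0][0]),(cs,E2[0][0])]),ray(cw,E1[0][0],.113),ray(cs,E2[0][0],.113))
cv2.imwrite("pics/p6.png",cv2.resize(S[180:260,100:200],(600,480),interpolation=2)[...,::-1])
E
```

```text
14.2833 [ 0.54829177 -0.14366791  0.19548034] 0.04499457603475491
[((253.06170654296875, 196.43829345703125), (36.18716049194336, 36.25566864013672), 64.15742492675781)]
[((135.0091552734375, 210.89976501464844), (13.66307544708252, 17.198476791381836), 66.60010528564453)]
[ 0.5483 -0.1443  0.1075] [ 0.54678129 -0.14372053  0.113     ] [ 0.55175096 -0.14463202  0.113     ]
```

View pics/w2.png

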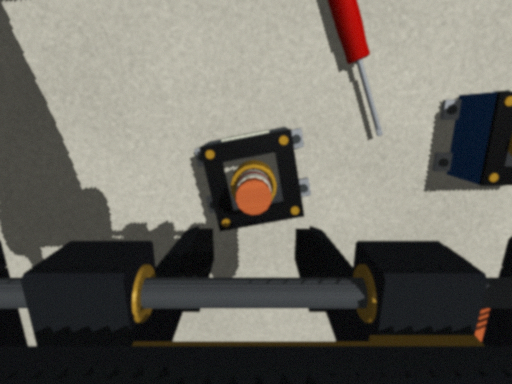

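The fuse has risen (cap at (253,196), triangulated about 10 mm higher) and lies on the jaw axis. I'll descend to grip it with the tips just above the rim.

Request:
{"fn": "step_arm", "kwargs": {
  "offset": [
    [0,0,0],
    [0,0,5],
    [0,0,18],
    [0,0,32],
    [0,0,46],
    [0,0,60],
    [0,0,74],
    [0,0,86],
    [0,0,96],
    [0,0,102],
    [0,0,104],
    [0,0,104]
  ],
  "dr": [
    [0,0,0],
    [0,0,0],
    [0,0,0],
    [0,0,0],
    [0,0,0],
    [0,0,0],
    [0,0,0],
    [0,0,0],
    [0,0,0],
    [0,0,0],
    [0,0,0],
    [0,0,0]
  ],
  "grip": [76,76,76,76,76,76,76,76,76,76,76,76]
}}

```text
time: 15.38
ee_pos: [0.5476, -0.1435, 0.0902]
orientation: [-180.0, -0.1, 159.0]
wrist_force: [-0.2, 0.2, -0.5]
width: 0.076
finger_force: 0.0
```

Request:
{"fn": "step_arm", "kwargs": {
  "offset": [
    [0,0,1],
    [0,0,2],
    [0,0,4],
    [0,0,6],
    [0,0,8],
    [0,0,8]
  ],
  "dr": [
    [0,0,0],
    [0,0,0],
    [0,0,0],
    [0,0,0],
    [0,0,0],
    [0,0,0]
  ],
  "grip": [76,76,76,76,76,76]
}}

```text
time: 15.88
ee_pos: [0.5477, -0.1435, 0.0826]
orientation: [-180.0, -0.0, 159.0]
wrist_force: [-0.2, 0.3, 0.0]
width: 0.0761
finger_force: 0.0
```

Request:
{"fn": "step_arm", "kwargs": {
  "offset": [
    [0,0,0],
    [0,0,0],
    [0,0,0],
    [0,0,0],
    [0,0,0],
    [0,0,0],
    [0,0,0],
    [0,0,0],
    [0,0,0],
    [0,0,0],
    [0,0,0],
    [0,0,0]
  ],
  "dr": [
    [0,0,0],
    [0,0,0],
    [0,0,0],
    [0,0,0],
    [0,0,0],
    [0,0,0],
    [0,0,0],
    [0,0,0],
    [0,0,0],
    [0,0,0],
    [0,0,0],
    [0,0,0]
  ],
  "grip": [70,63,56,49,42,36,32,28,26,26,26,26],
  "newtons": 12
}}

```text
time: 16.88
ee_pos: [0.5479, -0.1436, 0.0829]
orientation: [-180.0, 0.0, 159.0]
wrist_force: [-0.2, -1.3, 0.7]
width: 0.0318
finger_force: 12.0
```

Gripped at 32 mm. I'll firm the grip and lift straight out.

Request:
{"fn": "step_arm", "kwargs": {
  "offset": [
    [0,0,0],
    [0,0,0],
    [0,0,-2],
    [0,0,-5],
    [0,0,-10],
    [0,0,-16],
    [0,0,-24],
    [0,0,-34],
    [0,0,-46],
    [0,0,-58],
    [0,0,-70],
    [0,0,-80]
  ],
  "dr": [
    [0,0,0],
    [0,0,0],
    [0,0,0],
    [0,0,0],
    [0,0,0],
    [0,0,0],
    [0,0,0],
    [0,0,0],
    [0,0,0],
    [0,0,0],
    [0,0,0],
    [0,0,0]
  ],
  "grip": [26,26,26,26,26,26,26,26,26,26,26,26],
  "newtons": 25
}}

```text
time: 17.88
ee_pos: [0.5486, -0.1437, 0.1652]
orientation: [180.0, 0.1, 159.0]
wrist_force: [-1.4, 0.4, -1.0]
width: 0.0311
finger_force: 25.0
```

```bash
python3 - <<'E'
from h import *
s=status.get_obs();cw=calibration("wrist");w=grab_frame("wrist");S=grab_frame("scene");T=grab_frame("top")
v=np.hstack([cv2.resize(w,(400,300)),cv2.resize(S[110:260,80:280],(400,300))])
cv2.imwrite("pics/w3.png",v[...,::-1]);print(s['time'],s['ee_pos'],s['wrist_force'],s['width'])
# blue cup, first pictures, rim ellipse; two-view triangulation; plus screws
print("tri cup",tri([(calibration("top"),(220.,182.3)),(calibration("scene"),(279.9,160.3))]))
t=cv2.imread("pics/top.png")[...,::-1].copy();sc=cv2.imread("pics/scene.png")[...,::-1].copy()
for n,i,b in(("top",t,(185,145,265,220)),("scene",sc,(240,135,315,210))):
    for q in blobs(i,(12,120,90),(35,255,255),b,2): 
        u=cv2.minEnclosingCircle(q);print(n,np.round(u[0],1),round(u[1],1),ray(calibration(n),u[0],.059).round(4))
E
```

```text
17.8833 [ 0.54862112 -0.14374989  0.16515185] [-1.43031071  0.36008475 -1.02917227] 0.03113251723490896
tri cup [0.6079 0.1331 0.0717]
top [219.8 181.9] 11.7 [0.61   0.1337 0.059 ]
top [231.8 207.8] 2.2 [0.5598 0.1096 0.059 ]
top [196.  194.5] 2.1 [0.585 0.179 0.059]
top [245.5 172. ] 2.1 [0.6297 0.0842 0.059 ]
top [210. 159.] 2.2 [0.6549 0.1537 0.059 ]
scene [280.  160.5] 11.1 [0.6028 0.1406 0.059 ]
scene [304.  174.5] 2.1 [0.6575 0.1548 0.059 ]
scene [268.5 185.5] 1.6 [0.6326 0.0848 0.059 ]
scene [289.5 146. ] 1.8 [0.588  0.1794 0.059 ]
scene [255.5 155.5] 1.6 [0.5623 0.1105 0.059 ]
```

View pics/w3.png

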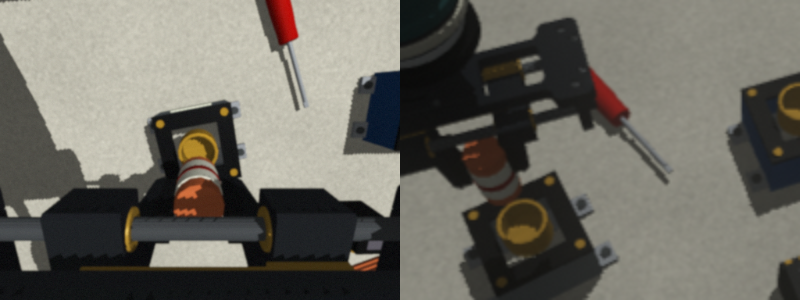

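The fuse is held upright at (197,190), and the grey carrier is empty and raised. Now I'll go towards the blue holder and stop short, so the wrist camera sees the cup past the fuse.

Request:
{"fn": "step_arm", "kwargs": {
  "offset": [
    [-1,8,0],
    [-2,24,0],
    [-3,46,0],
    [-5,74,0],
    [-6,104,0],
    [-8,136,0],
    [-10,168,0],
    [-12,200,0],
    [-14,228,0],
    [-15,250,0],
    [-16,266,0],
    [-17,276,0]
  ],
  "dr": [
    [0,0,0],
    [0,0,0],
    [0,0,0],
    [0,0,0],
    [0,0,0],
    [0,0,0],
    [0,0,0],
    [0,0,0],
    [0,0,0],
    [0,0,0],
    [0,0,0],
    [0,0,0]
  ],
  "grip": [26,26,26,26,26,26,26,26,26,26,26,26]
}}

```text
time: 19.03
ee_pos: [0.6627, 0.1102, 0.1615]
orientation: [-180.0, -0.1, 159.1]
wrist_force: [-0.5, -0.5, -0.6]
width: 0.0312
finger_force: 25.0
```

Request:
{"fn": "step_arm", "kwargs": {
  "offset": [
    [0,3,0],
    [0,3,0],
    [0,3,0],
    [0,3,0]
  ],
  "dr": [
    [0,0,0],
    [0,0,0],
    [0,0,0],
    [0,0,0]
  ],
  "grip": [26,26,26,26]
}}

```text
time: 19.37
ee_pos: [0.6635, 0.1096, 0.1628]
orientation: [-180.0, -0.0, 158.9]
wrist_force: [0.3, 0.3, -1.3]
width: 0.0311
finger_force: 25.0
```

```bash
python3 - <<'E'
from h import *
s=status.get_obs();cw=calibration("wrist");w=grab_frame("wrist")
cv2.imwrite("pics/w4.png",w[...,::-1]);print(s['time'],s['ee_pos'],s['orientation'],s['width'])
for q in blobs(w,(15,90,50),(35,255,255),(150,30,360,260),8):
    h=cv2.convexHull(q); e=cv2.fitEllipse(h) if len(h)>4 else (cv2.minEnclosingCircle(q)[0],0,0)
    z=.077 if cv2.contourArea(h)>300 else .059
    p=ray(cw,e[0],z);print(cv2.boundingRect(q),np.round(e[0],1),e[1],p.round(4),totool(p,s))
E
```

```text
19.3667 [0.66349088 0.10957481 0.16280861] [-1.79967466e+02 -1.91711855e-02  1.58914967e+02] 0.031089552515732678
(228, 95, 57, 57) [256.1 123.2] (56.84846115112305, 58.45799255371094) [0.607  0.1333 0.077 ] [61.2  1.8 85.8]
(203, 71, 14, 15) [209.8  78. ] (13.731364250183105, 14.560044288635254) [0.5602 0.1106 0.059 ] [ 96.7 -36.2 103.9]
(294, 69, 13, 15) [300.   75.9] (13.413243293762207, 14.500057220458984) [0.5854 0.1802 0.059 ] [ 98.3  37.9 103.8]
(209, 161, 13, 13) [215.2 166.9] (12.537093162536621, 12.77022647857666) [0.6298 0.0856 0.059 ] [ 22.7 -34.4 103.8]
(292, 159, 13, 13) [298.3 165.1] (12.416078567504883, 12.49803638458252) [0.6549 0.1552 0.059 ] [ 24.4  39.6 103.8]
```

The blue cup centre is at tool (61,1.8) and its screws' mean at (60.5,1.7). The fuse sat about 1 mm along +x in the same camera, so I'll move by (60,1.8).

Request:
{"fn": "step_arm", "kwargs": {
  "offset": [
    [5,0.2,0],
    [14,0.5,0],
    [25,0.8,0],
    [36,1.1,0],
    [46,1.4,0],
    [54,1.7,0],
    [59,1.8,0],
    [60,1.8,0],
    [60,1.8,5],
    [60,1.8,15],
    [60,1.8,25],
    [60,1.8,35]
  ],
  "dr": [
    [0,0,0],
    [0,0,0],
    [0,0,0],
    [0,0,0],
    [0,0,0],
    [0,0,0],
    [0,0,0],
    [0,0,0],
    [0,0,0],
    [0,0,0],
    [0,0,0],
    [0,0,0]
  ],
  "grip": [26,26,26,26,26,26,26,26,26,26,26,26]
}}

```text
time: 20.42
ee_pos: [0.6084, 0.1337, 0.1263]
orientation: [-180.0, -0.0, 159.0]
wrist_force: [-0.3, -0.1, -0.8]
width: 0.0312
finger_force: 25.0
```

Request:
{"fn": "step_arm", "kwargs": {
  "offset": [
    [0,0,5],
    [0,0,10],
    [0,0,13],
    [0,0,14],
    [0,0,14],
    [0,0,14]
  ],
  "dr": [
    [0,0,0],
    [0,0,0],
    [0,0,0],
    [0,0,0],
    [0,0,0],
    [0,0,0]
  ],
  "grip": [26,26,26,26,26,26]
}}

```text
time: 20.92
ee_pos: [0.6089, 0.134, 0.1143]
orientation: [180.0, 0.0, 159.0]
wrist_force: [-0.3, 0.0, -1.4]
width: 0.031
finger_force: 25.0
```

```bash
python3 - <<'E'
from h import *
s=status.get_obs();print(s['time'],s['ee_pos'],s['orientation'],s['wrist_force'])
for n in("scene","top"):
    i=grab_frame(n);c=calibration(n);K,R,T=(np.array(c[k]) for k in "KRt")
    p=K@(R@(s['ee_pos']-[0,0,.02])+T);u,v=(p[:2]/p[2]).astype(int);print(n,u,v)
    for lab,lo,hi in(("copper",(3,90,50),(14,255,255)),("brass",(15,90,40),(35,255,255))):
        for q in blobs(i,lo,hi,(u-25,v-25,u+25,v+25),8):print(lab,cv2.boundingRect(q),cv2.contourArea(q))
E
```

```text
20.9167 [0.60888966 0.13401693 0.11428161] [1.79980597e+02 3.42598522e-02 1.58984861e+02] [-0.26692747  0.03752453 -1.35727603]
scene 280 153
copper (277, 134, 15, 16) 160.5
copper (274, 158, 15, 7) 26.0
brass (269, 155, 23, 23) 289.0
brass (255, 154, 4, 5) 9.5
top 217 179
brass (194, 192, 5, 6) 16.0
brass (210, 188, 8, 7) 14.5
```

Request:
{"fn": "step_arm", "kwargs": {
  "offset": [
    [0.5,0,2],
    [0.5,0,4],
    [0.5,0,6],
    [0.5,0,8],
    [0.5,0,10],
    [0.5,0,11],
    [0.5,0,11]
  ],
  "dr": [
    [0,0,0],
    [0,0,0],
    [0,0,0],
    [0,0,0],
    [0,0,0],
    [0,0,0],
    [0,0,0]
  ],
  "grip": [26,26,26,26,26,26,26]
}}

```text
time: 21.6
ee_pos: [0.6077, 0.1341, 0.1024]
orientation: [-180.0, -0.0, 159.0]
wrist_force: [0.1, 1.1, -0.9]
width: 0.0312
finger_force: 25.0
```

It's inside the rim without force. I'll keep lowering.

Request:
{"fn": "step_arm", "kwargs": {
  "offset": [
    [0,0,2],
    [0,0,4],
    [0,0,6],
    [0,0,8],
    [0,0,10],
    [0,0,12],
    [0,0,13],
    [0,0,14],
    [0,0,15],
    [0,0,16],
    [0,0,16]
  ],
  "dr": [
    [0,0,0],
    [0,0,0],
    [0,0,0],
    [0,0,0],
    [0,0,0],
    [0,0,0],
    [0,0,0],
    [0,0,0],
    [0,0,0],
    [0,0,0],
    [0,0,0]
  ],
  "grip": [26,26,26,26,26,26,26,26,26,26,26]
}}

```text
time: 22.52
ee_pos: [0.6079, 0.1341, 0.0867]
orientation: [-180.0, -0.0, 159.0]
wrist_force: [0.8, 0.1, -0.4]
width: 0.0309
finger_force: 25.0
```

Request:
{"fn": "step_arm", "kwargs": {
  "offset": [
    [0,0,0.7],
    [0,0,1.4],
    [0,0,2.1],
    [0,0,2.7],
    [0,0,2.7]
  ],
  "dr": [
    [0,0,0],
    [0,0,0],
    [0,0,0],
    [0,0,0],
    [0,0,0]
  ],
  "grip": [26,26,26,26,26]
}}

```text
time: 22.93
ee_pos: [0.6079, 0.1341, 0.084]
orientation: [-180.0, -0.0, 159.0]
wrist_force: [0.2, -0.0, -1.7]
width: 0.0311
finger_force: 25.0
```

Request:
{"fn": "step_arm", "kwargs": {
  "offset": [
    [0,0,0.5],
    [0,0,1],
    [0,0,1.3],
    [0,0,1.3]
  ],
  "dr": [
    [0,0,0],
    [0,0,0],
    [0,0,0],
    [0,0,0]
  ],
  "grip": [26,26,26,26]
}}

```text
time: 23.27
ee_pos: [0.6082, 0.1342, 0.083]
orientation: [180.0, 0.0, 159.0]
wrist_force: [1.0, 0.2, -1.0]
width: 0.0311
finger_force: 25.0
```

The fuse is at seating height. I'll release it, rise, shut the fingers above it and check.

Request:
{"fn": "step_arm", "kwargs": {
  "offset": [
    [0,0,0],
    [0,0,0],
    [0,0,0],
    [0,0,0],
    [0,0,0],
    [0,0,0],
    [0,0,0],
    [0,0,0],
    [0,0,0]
  ],
  "dr": [
    [0,0,0],
    [0,0,0],
    [0,0,0],
    [0,0,0],
    [0,0,0],
    [0,0,0],
    [0,0,0],
    [0,0,0],
    [0,0,0]
  ],
  "grip": [33,36,40,46,54,62,70,76,76]
}}

```text
time: 24.02
ee_pos: [0.608, 0.1342, 0.0829]
orientation: [-180.0, -0.0, 159.0]
wrist_force: [0.3, 0.1, -0.2]
width: 0.0752
finger_force: 0.0
```

Request:
{"fn": "step_arm", "kwargs": {
  "offset": [
    [0,0,-3],
    [0,0,-10],
    [0,0,-20],
    [0,0,-32],
    [0,0,-46],
    [0,0,-60],
    [0,0,-75],
    [0,0,-90],
    [0,0,-102],
    [0,0,-110],
    [0,0,-112],
    [0,0,-112]
  ],
  "dr": [
    [0,0,0],
    [0,0,0],
    [0,0,0],
    [0,0,0],
    [0,0,0],
    [0,0,0],
    [0,0,0],
    [0,0,0],
    [0,0,0],
    [0,0,0],
    [0,0,0],
    [0,0,0]
  ],
  "grip": [76,76,76,76,76,76,76,76,76,76,76,76]
}}

```text
time: 25.02
ee_pos: [0.6086, 0.1343, 0.1962]
orientation: [179.9, 0.1, 159.0]
wrist_force: [-0.2, 0.5, -0.5]
width: 0.0759
finger_force: 0.0
```

```bash
python3 - <<'E'
from h import *
s=status.get_obs();cw=calibration("wrist");w=grab_frame("wrist");S=grab_frame("scene");cs=calibration("scene")
cv2.imwrite("pics/w5.png",w[...,::-1]);print(s['time'],s['ee_pos'],s['width'])
E1=[cv2.fitEllipse(q) for q in blobs(w,(0,90,90),(14,255,255),(180,100,330,260),100)[:2]];print(E1)
E2=[cv2.fitEllipse(q) for q in blobs(S,(3,120,100),(14,255,255),(262,130,300,175),50)[:2]];print(E2)
if E1: p=ray(cw,E1[0][0],.113);print(p,totool(p,s))
if E1 and E2: print(tri([(cw,E1[0][0]),(cs,E2[0][0])]))
E
```

```text
25.0167 [0.60857848 0.13425083 0.1961512 ] 0.07585670836823412
[((252.95797729492188, 196.10508728027344), (36.0466423034668, 36.108070373535156), 128.92965698242188)]
[((281.67578125, 149.18167114257812), (12.073338508605957, 15.394510269165039), 94.0003662109375)]
[0.60697536 0.13421809 0.113     ] [ 1.6 -0.7 83.1]
[0.6089 0.1343 0.1081]
```

The geometry is the same as the fuse raised in grey (253,196), so it's upright and seated. I'll shut the fingers and press.

Request:
{"fn": "step_arm", "kwargs": {
  "offset": [
    [0,0,5],
    [0,0,15],
    [0,0,28],
    [0,0,40],
    [0,0,52],
    [0,0,62],
    [0,0,70],
    [0,0,74],
    [0,0,76],
    [0,0,76],
    [0,0,76],
    [0,0,76]
  ],
  "dr": [
    [0,0,0],
    [0,0,0],
    [0,0,0],
    [0,0,0],
    [0,0,0],
    [0,0,0],
    [0,0,0],
    [0,0,0],
    [0,0,0],
    [0,0,0],
    [0,0,0],
    [0,0,0]
  ],
  "grip": [0,0,0,0,0,0,0,0,0,0,0,0],
  "newtons": 20
}}

```text
time: 26.12
ee_pos: [0.6087, 0.1343, 0.1198]
orientation: [180.0, 0.1, 159.0]
wrist_force: [0.2, 0.4, -0.8]
width: 0.0006
finger_force: 0.0
```

Request:
{"fn": "step_arm", "kwargs": {
  "offset": [
    [0,0,1],
    [0,0,2],
    [0,0,3],
    [0,0,4],
    [0,0,5],
    [0,0,6],
    [0,0,7],
    [0,0,8],
    [0,0,9],
    [0,0,10],
    [0,0,11],
    [0,0,12]
  ],
  "dr": [
    [0,0,0],
    [0,0,0],
    [0,0,0],
    [0,0,0],
    [0,0,0],
    [0,0,0],
    [0,0,0],
    [0,0,0],
    [0,0,0],
    [0,0,0],
    [0,0,0],
    [0,0,0]
  ],
  "grip": [0,0,0,0,0,0,0,0,0,0,0,0]
}}

```text
time: 27.12
ee_pos: [0.6083, 0.1342, 0.1073]
orientation: [180.0, 0.0, 159.0]
wrist_force: [-1.7, 0.2, 3.9]
width: 0.0005
finger_force: 1.3
```

Contact came at about 0.108, as predicted. The stop is expected between 0.0885 and 0.0775.

Request:
{"fn": "step_arm", "kwargs": {
  "offset": [
    [0,0,1.4],
    [0,0,2.8],
    [0,0,4.2],
    [0,0,5.6],
    [0,0,7],
    [0,0,8.4],
    [0,0,9.8],
    [0,0,11.2],
    [0,0,12.6],
    [0,0,14],
    [0,0,15],
    [0,0,16]
  ],
  "dr": [
    [0,0,0],
    [0,0,0],
    [0,0,0],
    [0,0,0],
    [0,0,0],
    [0,0,0],
    [0,0,0],
    [0,0,0],
    [0,0,0],
    [0,0,0],
    [0,0,0],
    [0,0,0]
  ],
  "grip": [0,0,0,0,0,0,0,0,0,0,0,0]
}}

```text
time: 28.12
ee_pos: [0.6082, 0.1342, 0.0909]
orientation: [180.0, 0.0, 159.0]
wrist_force: [-0.6, 0.3, 5.0]
width: 0.0002
finger_force: 2.5
```

Request:
{"fn": "step_arm", "kwargs": {
  "offset": [
    [0,0,0.5],
    [0,0,1],
    [0,0,1.5],
    [0,0,2],
    [0,0,2]
  ],
  "dr": [
    [0,0,0],
    [0,0,0],
    [0,0,0],
    [0,0,0],
    [0,0,0]
  ],
  "grip": [0,0,0,0,0]
}}

```text
time: 28.53
ee_pos: [0.6081, 0.1342, 0.0889]
orientation: [180.0, 0.0, 159.0]
wrist_force: [-1.3, -0.9, 5.3]
width: 0.0008
finger_force: 2.4
```

Request:
{"fn": "step_arm", "kwargs": {
  "offset": [
    [0,0,0.5],
    [0,0,1],
    [0,0,1.5],
    [0,0,2],
    [0,0,2]
  ],
  "dr": [
    [0,0,0],
    [0,0,0],
    [0,0,0],
    [0,0,0],
    [0,0,0]
  ],
  "grip": [0,0,0,0,0]
}}

```text
time: 28.95
ee_pos: [0.6082, 0.1342, 0.087]
orientation: [180.0, 0.0, 159.0]
wrist_force: [-0.8, -0.3, 5.1]
width: 0.0005
finger_force: 2.6
```

Request:
{"fn": "step_arm", "kwargs": {
  "offset": [
    [0,0,0.5],
    [0,0,1],
    [0,0,1.5],
    [0,0,2],
    [0,0,2]
  ],
  "dr": [
    [0,0,0],
    [0,0,0],
    [0,0,0],
    [0,0,0],
    [0,0,0]
  ],
  "grip": [0,0,0,0,0]
}}

```text
time: 29.37
ee_pos: [0.6082, 0.1342, 0.0851]
orientation: [180.0, 0.0, 159.0]
wrist_force: [-0.1, 0.0, 5.7]
width: 0.0001
finger_force: 2.7
```

Request:
{"fn": "step_arm", "kwargs": {
  "offset": [
    [0,0,0.5],
    [0,0,1],
    [0,0,1.5],
    [0,0,2],
    [0,0,2]
  ],
  "dr": [
    [0,0,0],
    [0,0,0],
    [0,0,0],
    [0,0,0],
    [0,0,0]
  ],
  "grip": [0,0,0,0,0]
}}

```text
time: 29.78
ee_pos: [0.6082, 0.1342, 0.0831]
orientation: [180.0, 0.0, 159.0]
wrist_force: [-1.1, -0.4, 6.1]
width: 0.0004
finger_force: 2.9
```

Request:
{"fn": "step_arm", "kwargs": {
  "offset": [
    [0,0,0.5],
    [0,0,1],
    [0,0,1.5],
    [0,0,2],
    [0,0,2]
  ],
  "dr": [
    [0,0,0],
    [0,0,0],
    [0,0,0],
    [0,0,0],
    [0,0,0]
  ],
  "grip": [0,0,0,0,0]
}}

```text
time: 30.2
ee_pos: [0.6082, 0.1342, 0.0812]
orientation: [180.0, 0.0, 159.0]
wrist_force: [-1.7, -1.0, 6.0]
width: 0.0007
finger_force: 3.0
```

Request:
{"fn": "step_arm", "kwargs": {
  "offset": [
    [0,0,0.5],
    [0,0,1],
    [0,0,1.5],
    [0,0,2],
    [0,0,2]
  ],
  "dr": [
    [0,0,0],
    [0,0,0],
    [0,0,0],
    [0,0,0],
    [0,0,0]
  ],
  "grip": [0,0,0,0,0]
}}

```text
time: 30.62
ee_pos: [0.6082, 0.1342, 0.0792]
orientation: [180.0, 0.0, 159.0]
wrist_force: [-1.1, -0.5, 6.4]
width: 0.0006
finger_force: 3.2
```

Request:
{"fn": "step_arm", "kwargs": {
  "offset": [
    [0,0,0.5],
    [0,0,1],
    [0,0,1.5],
    [0,0,2],
    [0,0,2]
  ],
  "dr": [
    [0,0,0],
    [0,0,0],
    [0,0,0],
    [0,0,0],
    [0,0,0]
  ],
  "grip": [0,0,0,0,0]
}}

```text
time: 31.03
ee_pos: [0.6089, 0.1343, 0.0787]
orientation: [180.0, 0.1, 159.0]
wrist_force: [-2.6, -0.5, 11.9]
width: 0.0007
finger_force: 6.0
```

That's the solid stop at 0.0787, with 12 N. One small step to confirm, then rise clear and check.

Request:
{"fn": "step_arm", "kwargs": {
  "offset": [
    [0,0,0.4],
    [0,0,0.7],
    [0,0,0.7]
  ],
  "dr": [
    [0,0,0],
    [0,0,0],
    [0,0,0]
  ],
  "grip": [0,0,0]
}}

```text
time: 31.28
ee_pos: [0.6091, 0.1343, 0.0786]
orientation: [179.9, 0.1, 159.0]
wrist_force: [-3.6, -0.7, 14.6]
width: 0.0006
finger_force: 7.2
```

Request:
{"fn": "step_arm", "kwargs": {
  "offset": [
    [0,0,-2],
    [0,0,-4],
    [0,0,-6],
    [0,0,-8],
    [0,0,-10],
    [0,0,-12],
    [0,0,-15],
    [0,0,-20],
    [0,0,-26],
    [0,0,-34],
    [0,0,-44],
    [0,0,-56]
  ],
  "dr": [
    [0,0,0],
    [0,0,0],
    [0,0,0],
    [0,0,0],
    [0,0,0],
    [0,0,0],
    [0,0,0],
    [0,0,0],
    [0,0,0],
    [0,0,0],
    [0,0,0],
    [0,0,0]
  ],
  "grip": [0,0,0,0,0,0,0,0,0,0,0,0]
}}

```text
time: 32.28
ee_pos: [0.6074, 0.134, 0.1324]
orientation: [-180.0, -0.1, 159.0]
wrist_force: [0.3, 0.1, -0.1]
width: 0.0004
finger_force: 0.0
```

Request:
{"fn": "step_arm", "kwargs": {
  "offset": [
    [0,0,-15],
    [0,0,-30],
    [0,0,-45],
    [0,0,-56],
    [0,0,-62],
    [0,0,-62],
    [0,0,-62],
    [0,0,-62]
  ],
  "dr": [
    [0,0,0],
    [0,0,0],
    [0,0,0],
    [0,0,0],
    [0,0,0],
    [0,0,0],
    [0,0,0],
    [0,0,0]
  ],
  "grip": [76,76,76,76,76,76,76,76]
}}

```text
time: 32.95
ee_pos: [0.6074, 0.134, 0.1933]
orientation: [-180.0, -0.1, 159.0]
wrist_force: [-0.5, 0.3, 0.5]
width: 0.0517
finger_force: 0.0
```

```bash
python3 - <<'E'
from h import *
s=status.get_obs();cw=calibration("wrist");w=grab_frame("wrist");S=grab_frame("scene");cs=calibration("scene")
cv2.imwrite("pics/w6.png",w[...,::-1]);print(s['time'],s['ee_pos'],s['width'])
E1=[cv2.fitEllipse(q) for q in blobs(w,(0,90,90),(14,255,255),(180,100,330,260),100)[:2]];print(E1)
E2=[cv2.fitEllipse(q) for q in blobs(S,(3,120,100),(14,255,255),(262,130,300,175),50)[:2]];print(E2)
if E1 and E2: print(tri([(cw,E1[0][0]),(cs,E2[0][0])]))
for q in blobs(S,(15,100,40),(32,255,255),(115,190,165,250),30):print("grey cup",cv2.boundingRect(q),cv2.contourArea(q))
E
```

```text
32.95 [0.60743459 0.13403226 0.19327084] 0.051681706030006824
[((253.83648681640625, 194.77745056152344), (34.90092086791992, 35.178985595703125), 91.1317138671875)]
[((281.3158264160156, 152.84738159179688), (12.19279670715332, 15.450143814086914), 99.08220672607422)]
[0.6089 0.1343 0.0965]
grey cup (128, 210, 28, 28) 555.5
```

The fuse is locked: its top is 11.6 mm lower than when raised. The grey cup is raised, and the arm is clear.

```bash
python3 -c "
from bench import manip;print(manip.hand_in())"
```

```text
the job is handed in; nothing more can be done
None
```

The job is handed in at about 33 s: the fuse stands locked down in the blue holder, the emptied grey carrier is up, and the highest press I read was about 15 N; I did not re-check the bystanders at the end.

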